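# Click the press stud of a filleting-knife guard shut with the stand-held pliers

## Robot

A 7-joint arm with a two-finger parallel gripper is mounted at the origin on the work surface. World frame = base frame: x ahead of the robot, y to its left, z up, the work surface at z = 0. Lengths are in m, angles in rad, forces in N, time in s.
With the tool pointing down it reaches from about 0.4 to 0.85 m from the base axis. Payload 10.4 kg.
Tool frame: the origin (TCP) lies between the finger pads; the fingertips stand 11 mm ahead of it and the grasp point (between the pads) lies 8 mm behind it (tip_reach is the distance from the TCP to the fingertips, in m); z points along the fingers, y is the line along which they close (so a half turn about z gives the same grasp; the last joint's range is limited). The gripper opens to 85 mm and grips with 20 to 120 N. Pads are 22 mm wide; open, the fingers measure 114 mm over their backs; the gripper's body (76 mm by 85 mm) begins 54 mm behind the grasp point. The pads swing forward as they close: fully open they stand 13 mm farther back than shut.
Start: joints at [-1.218, 0.332, -0.065, 1.46, 0.022, 1.35, -0.088], TCP at [0.229, 0.581, 0.242] pointing down, gripper open.
Joint ranges: [-2.6, 2.6], [-0.5, 2.12], [-1.47, 1.34], [0.16, 2.42], [-1.27, 4.41], [0.06, 2.06], [-2.6, 2.6]. Speed limits (rad/s): [2.22, 2.22, 2.79, 2.79, 3.14, 3.14, 3.14].

## Interface

Orientations are given as a unit quaternion [x, y, z, w].
In Python, from workcell import * gives the robot as it stands.
- The arm moves only by the shell command python3 -m inch 'ROWS' [OPENING] [FORCE]. ROWS is JSON, a list of rows, each an object with "slide": the shift along the world's x, y, z in m, a list of three; "yaw": the turn about the world's z in rad. A call has 1 to 20 rows; each row is the pose to reach, as a shift and turn from the pose commanded when the call began; what a row does not reach only later rows make up. A row lasts 1/12 s, in which the tool goes at most 41.7 mm and 7.16 degrees, less where a joint would pass 70% of its speed; a pose out of reach is approached as far as the arm can. A call with a gripper value outside its range is refused whole. OPENING is the closure in counts, from 0 (fully open) to 255 (shut), set as the call begins (- or left out, the last holds). The fingers move at their own pace and stop on an object; FORCE is the grip in N (left out, the last holds). Time passes only in rows, so rows that repeat a pose let the fingers close. It gives the time, the measured TCP pose, the force, the opening and the grip force at its end, in the units of the state.
- get_obs(): the state, without advancing time (a new reading comes with each control period).
- camera(name): name is "scene" or "side" or "wrist"; returns a dict with "frame" (480x640x3 uint8, red, green, blue), "fx", "fy", "cx", "cy" (pixels), "k1" (the pictures are not rectified: a ray, as slopes to the right and down, at radius r is drawn at 1 + k1 r^2 times it, then the intrinsics apply), "extrinsics" (4x4, takes a point from world to camera coordinates). Camera axes: x right, y down, z forward; pixel columns grow to the right and rows downward; lengths in m; the calibration is good to about 2 mm. A picture is of the moment at which its call begins. There is no depth.
- hand_in(): hands the job in; it is judged then, once.
The state is a dict: "clock": time; "joint_pos": joint angles; "joint_velocities": joint speeds; "tau": joint torques, N m; "position": TCP position; "ee_rot": TCP orientation; "ft_force": force on the tool from outside, world axes, zero at the start; "torque": the same for the moment, N m; "grip_width": opening from 0.0 (shut) to 1.0 (fully open); "grasp_force": force on a finger pad.
Only numpy, scipy, OpenCV 4.12 (cv2) and the standard library are available. Lean on these libraries where they do the work, as an engineer would, in place of code of your own. Each camera call takes 0.05 s, during which the arm holds its last target. There are 200 camera calls.

## Task

On the counter, an ivory filleting-knife guard waits in the guide of the press-stud pliers that are held in a stand. Slide the guard fully home against the end stop so that its raised stud comes under the pliers' jaw, then press the pliers' upper handle all the way down until the stud clicks shut, and let the handle spring back up. The white juicer beside it and the finished guard on the cutting board are not part of the job.

Things in the scene. Friction and masses are not known exactly. Their poses are not given: they have to be found in the camera images.
- paddle (a point): Middle of the top face of the black thumb paddle (44 x 32 mm) at the free, robot-side end of the pliers' sprung upper arm. Open: 151 mm above the counter, sloping 20 degrees. Fully pressed: level, at 97 mm, 17 mm farther from the hinge, on a firm stop. Pressing takes 2 to 11 N. While open, x is level and points to the hinge (148 mm off in plan), y is the guard's way home, z is up.
- tab (a point): Centre of the upright tab at the tail of the ivory guard (bar 160 x 36 x 10 mm, top face 70 mm above the counter). The tab is 30 mm wide (x), 10 mm thick (y); this point is 85 mm up, its top 100 mm up; behind it (-y) is clear space. +y is the way home, z is up. The raised steel stud (18 mm across, 10 mm above the bar) is 80 mm along +y.
- guard (a joint): How far the guard has slid along its guide, m: 0 drawn out, 0.075 fully home, nose against the end stop and stud under the pliers' jaw. It cannot leave the guide and slides with about 2 N.
- stud (a joint): How far the cap of the stud is pressed in, m: 0 raised; past a hump at 0.0035 it snaps down by itself and stays at 0.006, clicked shut.

How it is judged:
By the outcome, as a careful person would: the job done as asked, in the order asked, and still so for the second after the job is handed in, with the robot touching nothing.
It also fails if it takes over 42 s, if anything falls off the work surface, if the arm or the gripper's body presses on something with over 40 N, if the wrist force passes 120 N, or if a joint passes its speed limit or range.

## Working session

There is one attempt and no reset: what is moved stays moved. The work goes in short steps, Python scripts to look and compute and a shell command to move; the robot and the scene stay as the last step left them, time stands still between calls to the robot, and variables do not carry over. Pictures are saved under pics/ and viewed, at most 10 in all, crops included, and the job is handed in when it is done.

```bash
mkdir -p pics; cat > h.py <<'E'
from workcell import *
import numpy as np, cv2
def save(n,f):
    c=camera(n); cv2.imwrite(f,c["frame"][:,:,::-1]); return c
def ray(c,u,v):
    K=np.array([[c["fx"],0,c["cx"]],[0,c["fy"],c["cy"]],[0,0,1.]])
    xd=np.array([(u-c["cx"])/c["fx"],(v-c["cy"])/c["fy"]]); x=xd.copy()
    for _ in range(20): x=xd/(1+c["k1"]*(x@x))
    E=np.array(c["extrinsics"]); R,t=E[:3,:3],E[:3,3]
    return -R.T@t, R.T@np.array([x[0],x[1],1])
def onz(c,u,v,z):
    o,d=ray(c,u,v); return o+d*(z-o[2])/d[2]
def proj(c,p):
    E=np.array(c["extrinsics"]); q=E[:3,:3]@p+E[:3,3]; x=q[:2]/q[2]; x=x*(1+c["k1"]*(x@x))
    return [c["fx"]*x[0]+c["cx"],c["fy"]*x[1]+c["cy"]]
E
python3 - <<'E'
from h import *
for n in("scene","side"):
    c=save(n,f"pics/{n}0.png"); E=np.array(c["extrinsics"]); print(n,c["fx"],c["k1"],-E[:3,:3].T@E[:3,3])
print(get_obs()["ee_rot"],get_obs()["clock"])
E
```

```text
scene 506.4301304075021 -0.02474448780581177 [ 0.86999174 -0.20493021  0.67655186]
side 439.9816039265784 -0.001155306845156093 [0.39732406 0.45392043 0.54338409]
[ 1.86765666e-01  9.82404280e-01 -6.36574074e-04 -1.09659062e-04] 0.1
```

View pics/scene0.png

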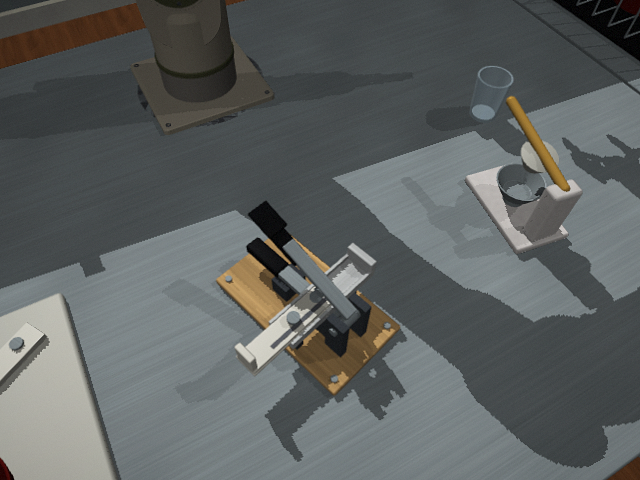

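View pics/side0.png

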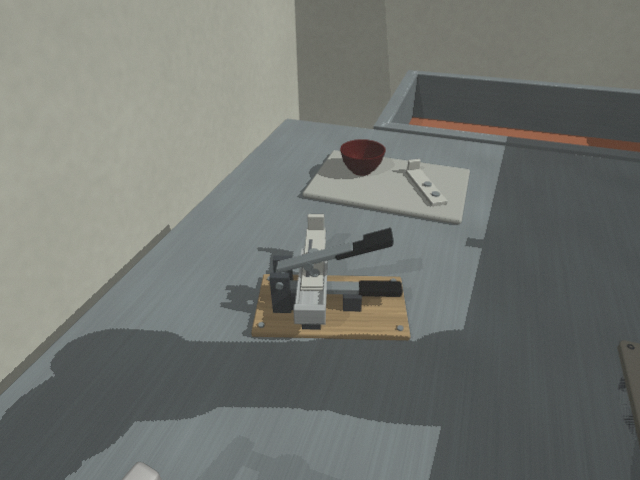

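The scene view shows the pliers with the paddle near (267,217), tab near (245,355), stud at (293,318) and end stop near (362,258). In the side view the paddle is near (378,240) and the tab near (316,222). Next I'll zoom in on both.

```bash
python3 - <<'E'
from h import *
a=cv2.imread("pics/scene0.png")[190:390,210:410]; b=cv2.imread("pics/side0.png")[200:350,230:430]
a=cv2.resize(a,(400,400),interpolation=2); b=cv2.resize(b,(400,300),interpolation=2)
o=np.zeros((400,800,3),np.uint8); o[:,:400]=a; o[:300,400:]=b; cv2.imwrite("pics/z.png",o)
c=camera("scene")
print("tab top", onz(c,242,349,.1), "stud",onz(c,293,317,.08),"stop",onz(c,362,255,.09))
print("paddle",onz(c,267,217,.151))
s=camera("side"); print("tab",onz(s,316,216,.1),"pad",onz(s,378,238,.151))
E
```

```text
tab top [ 0.61994844 -0.16440066  0.1       ] stud [ 0.60191239 -0.08704039  0.08      ] stop [0.56699043 0.03787438 0.09      ]
paddle [ 0.48998197 -0.06613328  0.151     ]
tab [ 0.62101548 -0.16134719  0.1       ] pad [ 0.48900332 -0.06455051  0.151     ]
```

View pics/z.png

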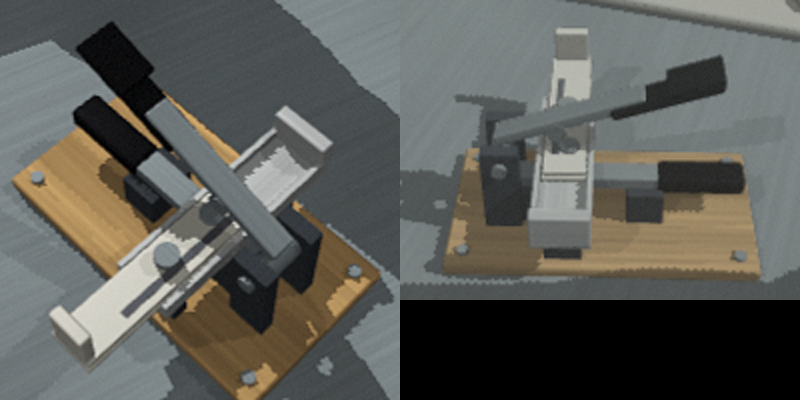

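The crop shows the stud behind the jaw line, with the arm, rail and stop clear. The remaining travel looks like about 50 mm, so I'll get the exact axis.

```bash
python3 - <<'E'
from h import *
import workcell; print([n for n in dir(workcell) if n[0]!='_'], getattr(workcell,'tip_reach',None))
c=camera("scene"); s=camera("side")
def tri(p,q):
    o1,d1=ray(c,*p);o2,d2=ray(s,*q); A=np.c_[d1,-d2]; t=np.linalg.lstsq(A,o2-o1,rcond=None)[0]
    a,b=o1+t[0]*d1,o2+t[1]*d2; return (a+b)/2,np.linalg.norm(a-b)
print("board dir",[onz(c,u,v,.02)[:2] for u,v in((217,281),(333,393),(399,328))])
# black paddle blob
def blob(k,box):
    x0,y0,x1,y1=box; f=k["frame"][y0:y1,x0:x1]; m=(f.max(2)<45).astype(np.uint8)
    n,l,st,ce=cv2.connectedComponentsWithStats(m)
    return [(st[i].tolist(),(ce[i]+[x0,y0]).round(1).tolist()) for i in range(1,n) if st[i,4]>60]
print(blob(c,(240,195,300,250)),blob(s,(330,220,400,262)))
print("pad",tri((267,218),(377,239))); print("stop",tri((360,249),(310,299)))
print("tabtop",tri((241,350),(316,215)))
E
```

```text
['MotionError', 'camera', 'get_obs', 'hand_in', 'tip_reach'] 0.011
board dir [array([ 0.46900248, -0.14835882]), array([ 0.69742793, -0.07864922]), array([0.66086742, 0.04917684])]
[([8, 6, 45, 49, 1005], [270.5, 223.8]), ([7, 43, 25, 12, 188], [257.4, 245.0])] [([6, 14, 56, 25, 379], [365.7, 247.3])]
pad (array([ 0.4901045 , -0.0659029 ,  0.14825174]), np.float64(0.0011504595537768598))
stop (array([0.56076225, 0.03711552, 0.09773161]), np.float64(0.0010723607835172592))
tabtop (array([ 0.62147035, -0.16546522,  0.09990586]), np.float64(0.002043805551652596))
```

```bash
python3 -m inch '[{"slide":[0,0,0.09],"yaw":0.12},{"slide":[0,0,0.09],"yaw":0.24},{"slide":[0,0,0.09],"yaw":0.36},{"slide":[0.1,-0.3,0.09],"yaw":0.48},{"slide":[0.1,-0.3,0.09],"yaw":0.6},{"slide":[0.1,-0.3,0.09],"yaw":0.663},{"slide":[0.1,-0.3,0.09],"yaw":0.663},{"slide":[0.1,-0.3,0.09],"yaw":0.663},{"slide":[0.1,-0.3,0.09],"yaw":0.663},{"slide":[0.1,-0.3,0.09],"yaw":0.663},{"slide":[0.1,-0.3,0.09],"yaw":0.663},{"slide":[0.406,-0.792,0.05],"yaw":0.663},{"slide":[0.406,-0.792,0.05],"yaw":0.663},{"slide":[0.406,-0.792,0.05],"yaw":0.663},{"slide":[0.406,-0.792,0.05],"yaw":0.663},{"slide":[0.406,-0.792,0.05],"yaw":0.663},{"slide":[0.406,-0.792,0.05],"yaw":0.663},{"slide":[0.406,-0.792,0.05],"yaw":0.663},{"slide":[0.406,-0.792,0.05],"yaw":0.663},{"slide":[0.406,-0.792,0.05],"yaw":0.663}]' 255 40
```

```text
clock: 1.97
position: [0.5276, -0.0382, 0.3068]
ee_rot: [-0.143, 0.99, 0.0, 0.001]
ft_force: [1.1, 0.5, 0.0]
grip_width: -0.001
grasp_force: 0.0
```

```bash
python3 -m inch '[{"slide":[0.109,-0.176,0],"yaw":0},{"slide":[0.109,-0.176,0],"yaw":0},{"slide":[0.109,-0.176,0],"yaw":0},{"slide":[0.109,-0.176,0],"yaw":0},{"slide":[0.109,-0.176,0],"yaw":0},{"slide":[0.109,-0.176,0],"yaw":0},{"slide":[0.109,-0.176,-0.14],"yaw":0},{"slide":[0.109,-0.176,-0.14],"yaw":0},{"slide":[0.109,-0.176,-0.14],"yaw":0},{"slide":[0.109,-0.176,-0.14],"yaw":0},{"slide":[0.109,-0.176,-0.17],"yaw":0},{"slide":[0.109,-0.176,-0.19],"yaw":0},{"slide":[0.109,-0.176,-0.213],"yaw":0},{"slide":[0.109,-0.176,-0.213],"yaw":0}]'; python3 - <<'E'
from h import *
a=save("scene","pics/s1.png")["frame"][150:450,180:420,::-1]; b=save("side","pics/d1.png")["frame"][150:350,220:460,::-1]
o=np.zeros((500,800,3),np.uint8); o[:,:400]=cv2.resize(a,(400,500)); o[:333,400:]=cv2.resize(b,(400,333)); cv2.imwrite("pics/z1.png",o)
E
```

```text
clock: 3.13
position: [0.6335, -0.2109, 0.0887]
ee_rot: [-0.143, 0.99, 0.001, -0.003]
ft_force: [-1.8, 1.4, -0.3]
grip_width: -0.0
grasp_force: 0.0
```

View pics/z1.png

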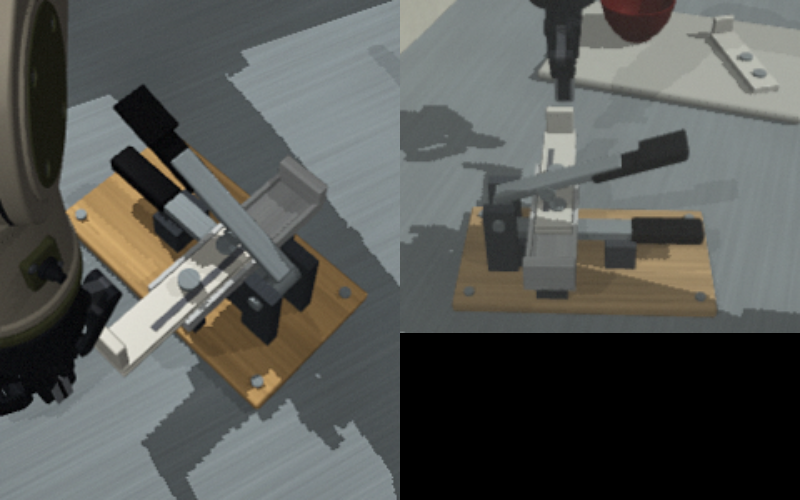

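Fingers sit behind the tab, lined up with the guard axis (crop (100,310) and (562,90)). I'll push it home.

```bash
python3 -m inch '[{"slide":[-0.003,0.010,0.003],"yaw":0},{"slide":[-0.006,0.019,0.003],"yaw":0},{"slide":[-0.007,0.024,0.003],"yaw":0},{"slide":[-0.009,0.029,0.003],"yaw":0},{"slide":[-0.010,0.034,0.003],"yaw":0},{"slide":[-0.011,0.038,0.003],"yaw":0},{"slide":[-0.013,0.043,0.003],"yaw":0},{"slide":[-0.014,0.048,0.003],"yaw":0},{"slide":[-0.0155,0.053,0.003],"yaw":0},{"slide":[-0.017,0.0575,0.003],"yaw":0},{"slide":[-0.017,0.0575,0.003],"yaw":0}]'
python3 -m inch '[{"slide":[-0.0015,0.005,0],"yaw":0},{"slide":[-0.003,0.010,0],"yaw":0},{"slide":[-0.003,0.010,0],"yaw":0}]'
```

```text
clock: 4.15
position: [0.6187, -0.1534, 0.0963]
ee_rot: [-0.144, 0.99, 0.0, -0.0]
ft_force: [0.6, -0.2, -0.1]
grip_width: 0.001
grasp_force: 0.0
clock: 4.4
position: [0.6156, -0.1435, 0.0963]
ee_rot: [-0.144, 0.99, 0.0, -0.0]
ft_force: [-0.7, -0.2, 0.6]
grip_width: -0.002
grasp_force: 0.0
```

```bash
python3 - <<'E'
from h import *
a=save("scene","pics/s2.png")["frame"][150:450,180:420,::-1]; b=save("side","pics/d2.png")["frame"][150:350,220:460,::-1]
o=np.zeros((500,800,3),np.uint8); o[:,:400]=cv2.resize(a,(400,500)); o[:333,400:]=cv2.resize(b,(400,333)); cv2.imwrite("pics/z2.png",o)
E
```

```text
(no output)
```

View pics/z2.png

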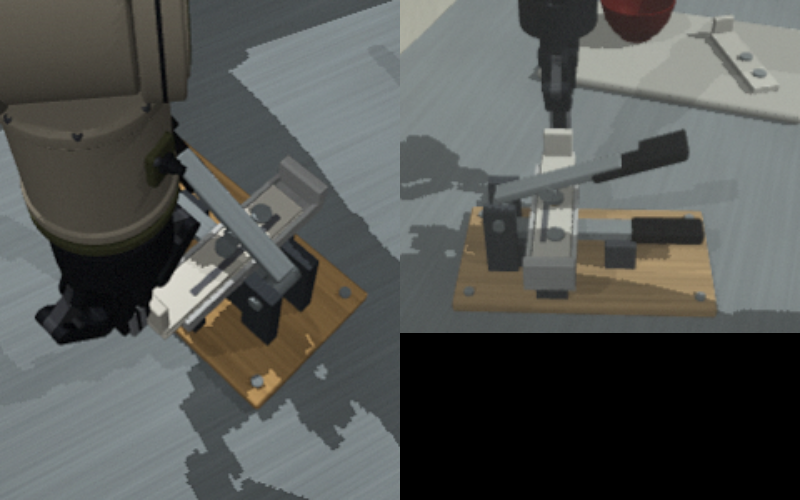

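The guard has slid to crop (160,310) in the scene view with about 20 mm still to go, so I'll keep pushing.

```bash
python3 -m inch '[{"slide":[-0.001,0.004,0],"yaw":0},{"slide":[-0.002,0.008,0],"yaw":0},{"slide":[-0.0035,0.012,0],"yaw":0},{"slide":[-0.0035,0.012,0],"yaw":0}]'
python3 -m inch '[{"slide":[-0.001,0.003,0],"yaw":0},{"slide":[-0.002,0.006,0],"yaw":0},{"slide":[-0.002,0.006,0],"yaw":0}]'
```

```text
clock: 4.83
position: [0.6124, -0.1334, 0.0966]
ee_rot: [-0.143, 0.99, -0.001, 0.0]
ft_force: [0.3, -4.6, -1.3]
grip_width: 0.005
grasp_force: 2.4
clock: 5.08
position: [0.6118, -0.1328, 0.0972]
ee_rot: [-0.141, 0.99, -0.005, 0.002]
ft_force: [11.9, -20.8, -9.8]
grip_width: 0.0
grasp_force: 11.6
```

```bash
python3 -m inch '[{"slide":[-0.0005,0.002,0],"yaw":0},{"slide":[-0.001,0.004,0],"yaw":0},{"slide":[-0.001,0.004,0],"yaw":0}]'
```

```text
clock: 5.33
position: [0.6116, -0.1324, 0.0976]
ee_rot: [-0.14, 0.99, -0.007, 0.003]
ft_force: [18.6, -31.1, -16.1]
grip_width: 0.001
grasp_force: 17.4
```

```bash
python3 -m inch '[{"slide":[0.003,-0.01,0],"yaw":0},{"slide":[0.008,-0.028,0],"yaw":0},{"slide":[0.015,-0.05,0],"yaw":0},{"slide":[0.023,-0.08,0.0],"yaw":0},{"slide":[0.03,-0.1,0.03],"yaw":0},{"slide":[0.03,-0.1,0.07],"yaw":0},{"slide":[0.03,-0.1,0.11],"yaw":0},{"slide":[0.03,-0.1,0.15],"yaw":0},{"slide":[0.03,-0.1,0.16],"yaw":0}]'; python3 - <<'E'
from h import *
a=save("scene","pics/s3.png")["frame"][150:450,180:420,::-1]; b=save("side","pics/d3.png")["frame"][190:340,250:430,::-1]
o=np.zeros((500,800,3),np.uint8); o[:,:400]=cv2.resize(a,(400,500)); o[:333,400:]=cv2.resize(b,(400,333)); cv2.imwrite("pics/z3.png",o)
E
```

```text
clock: 6.08
position: [0.6412, -0.2233, 0.2637]
ee_rot: [-0.143, 0.99, -0.001, 0.004]
ft_force: [1.3, 0.0, 1.7]
grip_width: 0.004
grasp_force: 0.0
```

View pics/z3.png

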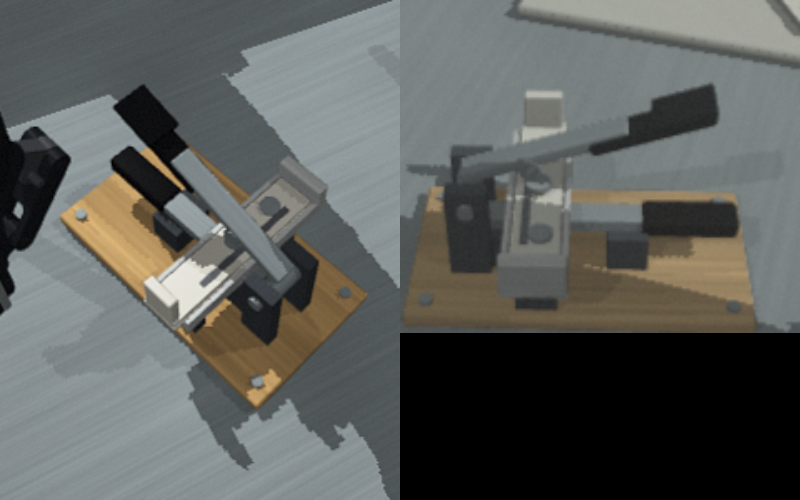

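The nose is against the stop and the stud (crop (232,240)) is under the arm, which agrees with the computed geometry. Next I'll move above the paddle.

```bash
python3 -m inch '[{"slide":[-0.151,0.157,0],"yaw":0},{"slide":[-0.151,0.157,0],"yaw":0},{"slide":[-0.151,0.157,0],"yaw":0},{"slide":[-0.151,0.157,0],"yaw":0},{"slide":[-0.151,0.157,0],"yaw":0},{"slide":[-0.151,0.157,0],"yaw":0},{"slide":[-0.151,0.157,-0.04],"yaw":0},{"slide":[-0.151,0.157,-0.07],"yaw":0},{"slide":[-0.151,0.157,-0.08],"yaw":0},{"slide":[-0.151,0.157,-0.08],"yaw":0}]'; python3 - <<'E'
from h import *
a=save("scene","pics/s4.png")["frame"][130:430,180:420,::-1]; b=save("side","pics/d4.png")["frame"][170:320,270:450,::-1]
o=np.zeros((500,800,3),np.uint8); o[:,:400]=cv2.resize(a,(400,500)); o[:333,400:]=cv2.resize(b,(400,333)); cv2.imwrite("pics/z4.png",o)
E
```

```text
clock: 7.02
position: [0.4865, -0.0654, 0.1738]
ee_rot: [-0.143, 0.99, 0.0, -0.003]
ft_force: [-0.4, -0.0, -0.2]
grip_width: 0.002
grasp_force: 0.0
```

View pics/z4.png

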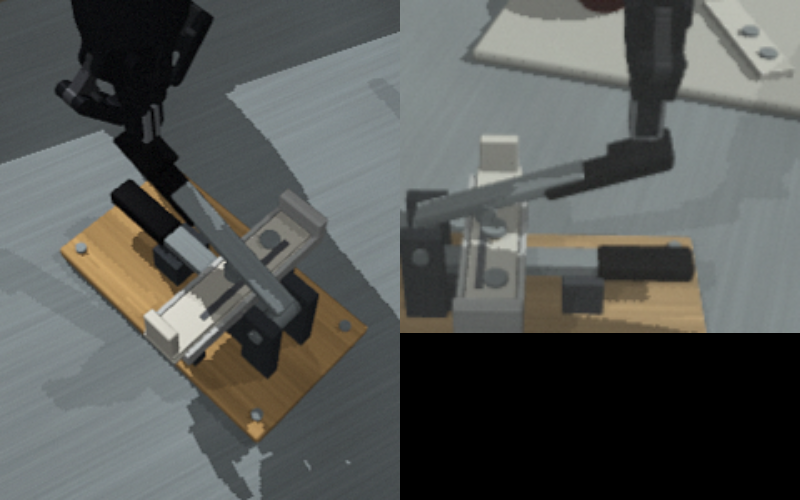

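The fingertips are centred just above the paddle at crop (648,133), so I'll press along its arc.

```bash
python3 -m inch '[{"slide":[0,0,-0.008],"yaw":0},{"slide":[-0.002,-0.0005,-0.014],"yaw":0},{"slide":[-0.004,-0.001,-0.020],"yaw":0},{"slide":[-0.006,-0.002,-0.027],"yaw":0},{"slide":[-0.008,-0.0025,-0.034],"yaw":0},{"slide":[-0.010,-0.003,-0.040],"yaw":0},{"slide":[-0.012,-0.0035,-0.047],"yaw":0},{"slide":[-0.013,-0.004,-0.053],"yaw":0},{"slide":[-0.014,-0.004,-0.059],"yaw":0},{"slide":[-0.014,-0.004,-0.063],"yaw":0},{"slide":[-0.014,-0.004,-0.066],"yaw":0},{"slide":[-0.014,-0.004,-0.066],"yaw":0}]'
```

```text
clock: 8.12
position: [0.4737, -0.0701, 0.1096]
ee_rot: [-0.143, 0.99, -0.0, -0.001]
ft_force: [-3.1, -1.7, 4.7]
grip_width: -0.002
grasp_force: 2.4
```

```bash
python3 -m inch '[{"slide":[0,0,-0.003],"yaw":0},{"slide":[0,0,-0.006],"yaw":0},{"slide":[0,0,-0.006],"yaw":0}]'
```

```text
clock: 8.37
position: [0.4741, -0.0702, 0.1062]
ee_rot: [-0.143, 0.99, 0.001, -0.001]
ft_force: [-18.5, -0.1, 38.9]
grip_width: -0.004
grasp_force: 19.4
```

Firm stop reached (tip at about 96 mm, 39 N). I'll release along the arc.

```bash
python3 -m inch '[{"slide":[0,0,0.006],"yaw":0},{"slide":[0.001,0,0.013],"yaw":0},{"slide":[0.003,0.001,0.022],"yaw":0},{"slide":[0.006,0.002,0.031],"yaw":0},{"slide":[0.009,0.003,0.041],"yaw":0},{"slide":[0.012,0.0035,0.051],"yaw":0},{"slide":[0.014,0.004,0.061],"yaw":0},{"slide":[0.014,0.004,0.075],"yaw":0},{"slide":[0.0,0.0,0.11],"yaw":0},{"slide":[-0.03,0.0,0.15],"yaw":0},{"slide":[-0.03,0.0,0.18],"yaw":0},{"slide":[-0.03,0.0,0.18],"yaw":0}]'; python3 - <<'E'
from h import *
a=save("scene","pics/s5.png")["frame"][180:380,220:400,::-1]; b=save("side","pics/d5.png")["frame"][190:340,250:430,::-1]
o=np.zeros((444,800,3),np.uint8); o[:,:400]=cv2.resize(a,(400,444)); o[:333,400:]=cv2.resize(b,(400,333)); cv2.imwrite("pics/z5.png",o)
E
```

```text
clock: 9.37
position: [0.4456, -0.0701, 0.2913]
ee_rot: [-0.143, 0.99, 0.001, 0.004]
ft_force: [1.4, -0.3, 0.2]
grip_width: -0.001
grasp_force: 0.0
```

View pics/z5.png

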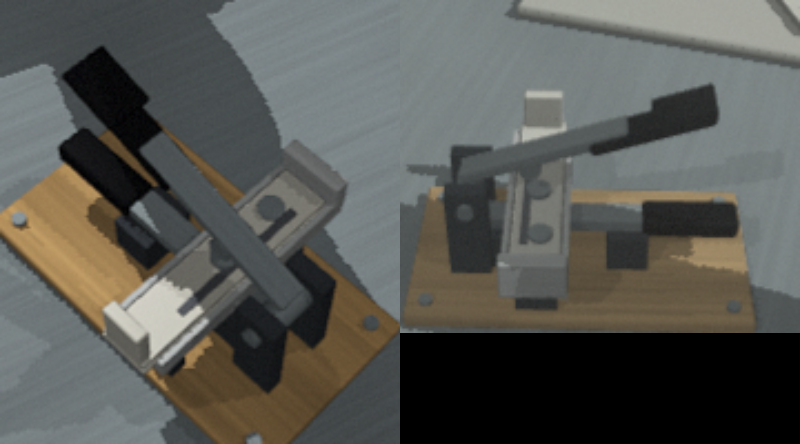

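The handle has sprung back (paddle at crop (690,115)), the guard is still home, and the stud at (537,187) is visibly lower, like the finished one. Handing in.

```bash
python3 -c "
from workcell import *
print(hand_in())"
```

```text
the job is handed in; nothing more can be done
None
```

The guard was pushed home against the end stop, the handle was pressed to its firm stop and sprang back up, the stud looks clicked shut in the last side view, and the job was handed in at about 9.5 s with the arm clear.

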